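# Draw an assembly plate out of its rack and lay it in the cradle

## Robot

A 7-joint arm with a two-finger parallel gripper is mounted at the origin on the work surface. World frame = base frame: x ahead of the robot, y to its left, z up, the work surface at z = 0. Lengths are in m, angles in rad, forces in N, time in s.
With the tool pointing down it reaches from about 0.425 to 0.925 m from the base axis. Payload 6.8 kg.
Tool frame: the origin (TCP) lies midway between the tips of the shut fingers; the grasp point (between the pads) lies 19 mm behind it; z points along the fingers, y is the line along which they close (so a half turn about z gives the same grasp; the last joint's range is limited). The gripper opens to 85 mm and grips with 20 to 120 N. Pads are 22 mm wide; open, the fingers measure 114 mm over their backs; the gripper's body (76 mm by 85 mm) begins 54 mm behind the grasp point. The pads swing forward as they close: fully open they stand 13 mm farther back than shut.
Start: joints at [-1.269, 0.477, 0.022, 1.555, -0.011, 1.109, -0.083], TCP at [0.269, 0.619, 0.231] pointing down, gripper open.
Joint ranges: [-2.96, 2.96], [-0.34, 2.1], [-1.41, 1.46], [0.24, 2.44], [-1.37, 4.51], [0.17, 1.92], [-2.96, 2.96]. Speed limits (rad/s): [2.39, 2.39, 3.14, 3.14, 3.14, 3.14, 3.14].

## Interface

Orientations are given as a unit quaternion [w, x, y, z].
In Python, from station import bot gives the robot as it stands.
- The arm moves only by the tool jog_arm, never from a script. Its argument "rows" is a list of rows, each an object of numbers: "fingers": the finger opening in mm, from 0 to 85.4; "x", "y", "z": the shift along the tool's x, y, z in mm; "ax", "ay", "az": the turn, a rotation vector about the tool's x, y, z in degrees. A call has exactly 8 rows; each row shifts and turns the commanded pose from where the row before left it, along the tool's axes as they then stand; what a row does not reach is not made up. A row lasts 1/10 s, in which the tool goes at most 50 mm and 8.59 degrees, less where a joint would pass 70% of its speed; a pose out of reach is approached as far as the arm can. A call with a gripper value outside its range is refused whole. The fingers move at their own pace and stop on an object; "force" is the grip in N (left out, the last holds). Time passes only in rows, so rows that do not move let the fingers close, or fill a call up. It gives the time, the measured TCP pose, the force, the opening and the grip force at its end, in the units of the state.
- bot.get_obs(): the state, without advancing time (a new reading comes with each control period).
- bot.read_camera(name): name is "scene" or "top"; returns a dict with "pixels" (384x512x3 uint8, red, green, blue), "vertical_fov" (degrees; the focal length in pixels is half the picture's height over the tangent of half this angle, whatever the lens; pixels are square), "cx", "cy" (the principal point, pixels), "dist_coeffs" ([k1, k2, p1, p2, k3] as OpenCV has them; the pictures are not rectified), "world_from_camera" (4x4, takes a point from camera to world coordinates). Camera axes: x right, y down, z forward; pixel columns grow to the right and rows downward; lengths in m; the calibration is good to about 2 mm. A picture is of the moment at which its call begins. There is no depth.
- bot.hand_in(): hands the job in; it is judged then, once.
The state is a dict: "t": time; "q": joint angles; "joint_vel": joint speeds; "joint_torque": joint torques, N m; "eef_pos": TCP position; "tool_rot": TCP orientation; "contact_force": force on the tool from outside, world axes, zero at the start; "torque": the same for the moment, N m; "gripper_width": opening from 0.0 (shut) to 1.0 (fully open); "grasp_force": force on a finger pad.
Only numpy, scipy, OpenCV 4.12 (cv2) and the standard library are available. Lean on these libraries where they do the work, as an engineer would, in place of code of your own. Each camera call takes 0.05 s, during which the arm holds its last target. There are 200 camera calls.

## Task

Press down on the rubber top of the orange plate in the grey rack and drag it back towards the rack's open mouth until about 5 to 6 cm of it sticks out over the edge, then let go. Take it by the end that sticks out, put it down flat on the green bench clear of the rack and let go; then take it again by its middle and lay it, either way round, into the blue cradle so that both its ends lie flat in the saddles. Do not let the plate fall or tip over, leave the other things where they are, and let go at the end.

Things in the scene. Friction and masses are not known exactly. Their poses are not given: they have to be found in the camera images.
- plate_center (a point): centre (half-way up) of the orange plastic assembly plate: a flat bar 180 mm long (its x), 60 wide (y), 16 thick (z), about 0.25 kg, with a smooth black rubber strip 172 x 40 mm on top that fingertips grip well. It starts in the rack, along the rack's x, 4 mm of play at each side, front end 5 to 30 mm behind the rack's mouth; only its front part is open from above
- plate_front (a point): middle of the plate's front end face (the end at -x of the plate, nearest the rack's mouth), half-way up; 90 mm from the plate's centre
- rack_mouth (a point): middle of the front edge of the grey rack's white bed, on the bed's surface, 30 mm above the bench. x points into the rack (the plate is dragged out along -x), y across, z up. In front of it there is only the bench, so an end that sticks out overhangs 30 mm above it; the plate tips off if pressed outside the mouth or drawn out more than about 85 mm
- rack: fixed rack, origin under its centre, x as the mouth's. Slick bed (friction 0.2) 220 mm long, 68 wide between two rails 14 mm wide with tops flush with the plate's top (46 mm above the bench), so the plate's sides cannot be gripped in it. From 125 mm behind the mouth to the closed back a hood covers the plate: 14 mm above the plate's top, its own top 68 mm above the bench
- cradle_seat (a point): centre of the blue cradle at the height of its saddle floors, 30 mm above the bench. x is the direction in which the plate's length must lie, z up. A plate lying in it has its centre 8 mm above this point
- cradle: fixed blue cradle, origin under its centre, 214 mm long (x), 82 wide. Two saddles, each with an end wall and two side walls 12 mm above its floor, leave an inside 188 mm long and 66 wide; each floor is 34 mm long; between the saddles 120 mm is open down to a base 8 mm above the bench, for the fingers. The bench between it and the robot is clear
- tube_a_mid (a point): bystander: middle of a stiff clear tube set (150 mm long, 36 mm round black fitting at one end) lying on the bench
- tube_b_mid (a point): bystander: middle of a second such tube set
- glue_mid (a point): bystander: middle of a glue bottle with red cap, 44 mm across, 100 mm high, standing between rack and cradle
- screwdriver_grip (a point): bystander: handle of a screwdriver lying on the bench
- jar_mid (a point): bystander: middle of a jar with white lid, 60 mm across, 70 mm high
Things that resemble listed ones, but are neither listed nor needed, are in the scene too. Of the things that look like the part that bears plate_center, the middle-sized one is meant.

How it is judged:
By the outcome, as a careful person would: the job done as asked, in the order asked, and still so for the second after the job is handed in, with the robot touching nothing.
It also fails if it takes over 61 s, if anything falls off the work surface, if the arm or the gripper's body presses on something with over 40 N, if the wrist force passes 120 N, or if a joint passes its speed limit or range.

## Working session

There is one attempt and no reset: what is moved stays moved. The work goes in short steps, Python scripts to look and compute and a tool call to move; the robot and the scene stay as the last step left them, time stands still between calls to the robot, and variables do not carry over. Pictures are saved under pics/ and viewed, at most 10 in all, crops included, and the job is handed in when it is done.

Besides the shell and the picture viewer there is one more tool, called after ">>>" in YAML: its name, and indented under it one key for each argument. jog_arm: Moves the arm, as the interface text tells. Its arguments: {"type":"object","properties":{"rows":{"type":"array","items":{"type":"object","properties":{"fingers":{"type":"number"},"x":{"type":"number"},"y":{"type":"number"},"z":{"type":"number"},"ax":{"type":"number"},"ay":{"type":"number"},"az":{"type":"number"}}}},"force":{"type":"number"}},"required":["rows"]}

```bash
mkdir -p pics; cat > h.py <<'E'
import numpy as np, cv2
from station import bot
def cam(n):
    c=bot.read_camera(n); h,w=c["pixels"].shape[:2]
    f=h/2/np.tan(np.radians(c["vertical_fov"])/2)
    c["K"]=np.array([[f,0,c["cx"]],[0,f,c["cy"]],[0,0,1]]); c["D"]=np.array(c["dist_coeffs"],float); c["T"]=np.array(c["world_from_camera"]); return c
def ray(c,uv,z):
    p=cv2.undistortPoints(np.array(uv,float).reshape(-1,1,2),c["K"],c["D"]).reshape(-1,2)
    d=np.c_[p,np.ones(len(p))]@c["T"][:3,:3].T; o=c["T"][:3,3]
    return o+d*((z-o[2])/d[:,2])[:,None]
def proj(c,P):
    Ti=np.linalg.inv(c["T"]); return cv2.projectPoints(np.array(P,float).reshape(-1,1,3),cv2.Rodrigues(Ti[:3,:3])[0],Ti[:3,3],c["K"],c["D"])[0].reshape(-1,2)
def save(c,name,crop=None,s=1):
    im=c["pixels"]
    if crop: im=im[crop[1]:crop[3],crop[0]:crop[2]]
    cv2.imwrite("pics/"+name,cv2.resize(im[:,:,::-1],None,fx=s,fy=s,interpolation=cv2.INTER_CUBIC))
E
python3 - <<'E'
from h import *
for n in("scene","top"):
    c=cam(n); save(c,n+"0.png",s=1.5); print(n,c["T"].round(3).tolist(),c["vertical_fov"],c["D"])
o=bot.get_obs();print(o)
E
```

```text
scene [[-0.863, 0.308, -0.4, 1.094], [0.505, 0.498, -0.705, 0.945], [-0.018, -0.811, -0.585, 0.881], [0.0, 0.0, 0.0, 1.0]] 48.58235389915236 [-0.03519829  0.          0.          0.          0.        ]
top [[-0.001, -0.992, 0.126, 0.357], [-1.0, 0.0, -0.01, -0.011], [0.01, -0.126, -0.992, 1.404], [0.0, 0.0, 0.0, 1.0]] 43.54462164091349 [-0.1307189  0.         0.         0.         0.       ]
{'t': 0.1, 'q': array([-1.26911885,  0.47773521,  0.02237545,  1.55631869, -0.01152211,
        1.10930214, -0.08311602]), 'joint_vel': array([ 0.00098199, -0.00189273,  0.00071583, -0.00301028,  0.00249509,
        0.00172964,  0.0013253 ]), 'joint_torque': array([ 4.43383513e-03, -5.97759426e+01,  1.61402073e+00, -2.81953311e+01,
        1.29599721e-02,  4.96071676e-03,  2.19864724e-06]), 'eef_pos': array([0.26873864, 0.61863159, 0.23042596]), 'tool_rot': array([-1.09948385e-04,  2.03475117e-01,  9.79079776e-01, -8.10018341e-04]), 'contact_force': array([-0.41773793, -0.95273417, -0.95620742]), 'torque': array([-0.0197199 , -0.03763372,  0.06176815]), 'grasp_force': 0.0, 'gripper_width': 1.000371542560493}
```

View pics/scene0.png

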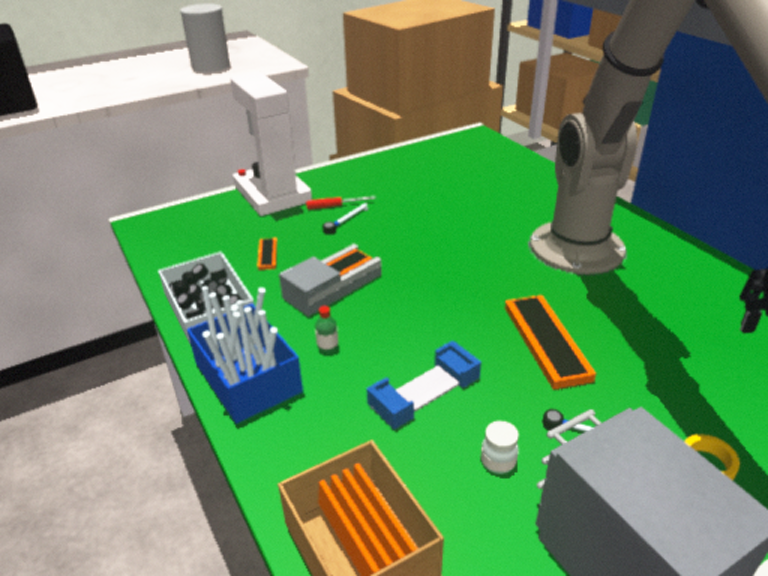

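View pics/top0.png

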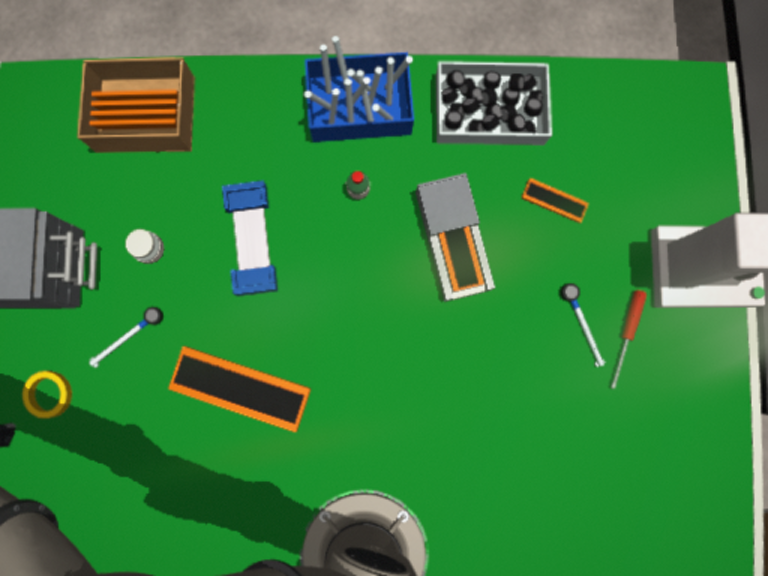

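The scene view shows the rack at about (330,278) with a plate of middle size in it, and the cradle at (425,385). The top view shows the rack mouth at (467,295) facing the robot and the cradle at (250,238). The loose large plate at (240,388) and the small one at (555,200) are decoys.

```bash
cat > m.py <<'E'
from h import *
def mask(c,lo,hi,roi):
    m=cv2.inRange(cv2.cvtColor(c["pixels"],cv2.COLOR_RGB2HSV),lo,hi); k=np.zeros_like(m); x0,y0,x1,y1=roi; k[y0:y1,x0:x1]=m[y0:y1,x0:x1]; return k
def rect(c,m,z):
    v,u=np.nonzero(m); P=ray(c,np.c_[u,v],z)[:,:2]
    (cx,cy),s,a=cv2.minAreaRect((P*1000).astype(np.float32)); return P,(round(cx),round(cy)),np.round(s),round(a,1)
if __name__=="__main__":
    t=cam("top"); s=cam("scene")
    for n,c,z,lo,hi,roi in [("orange top",t,.046,(5,150,100),(20,255,255),(280,140,335,205)),
      ("orange sc",s,.046,(5,150,100),(20,255,255),(185,150,260,200)),
      ("whiterail top",t,.046,(0,0,150),(179,60,255),(275,110,335,205)),
      ("blueA top",t,.042,(100,120,60),(125,255,255),(140,110,190,150)),("blueB top",t,.042,(100,120,60),(125,255,255),(140,165,190,205)),
      ("blueA sc",s,.042,(100,120,60),(125,255,255),(240,245,278,290)),("blueB sc",s,.042,(100,120,60),(125,255,255),(285,225,325,260))]:
        m=mask(c,lo,hi,roi); print(n,m.astype(bool).sum(),*rect(c,m,z)[1:])
    a=cv2.resize(t["pixels"][105:205,140:200],None,fx=6,fy=6,interpolation=cv2.INTER_CUBIC)
    b=cv2.resize(t["pixels"][105:205,275:335],None,fx=6,fy=6,interpolation=cv2.INTER_CUBIC)
    cv2.imwrite("pics/crop1.png",np.hstack([a,b])[:,:,::-1])
    a=cv2.resize(s["pixels"][220:290,235:330],None,fx=4,fy=4,interpolation=cv2.INTER_CUBIC)
    b=cv2.resize(s["pixels"][150:220,180:275],None,fx=4,fy=4,interpolation=cv2.INTER_CUBIC)
    cv2.imwrite("pics/crop2.png",np.vstack([a,b])[:,:,::-1])
E
python3 m.py
```

```text
orange top 327 (565, -186) [114.  60.] 13.8
orange sc 129 (552, -189) [92. 61.] 12.6
whiterail top 572 (605, -179) [227.  99.] 13.2
blueA top 480 (688, 231) [51. 83.] 7.7
blueB top 452 (523, 209) [47. 83.] 6.8
blueA sc 563 (698, 247) [ 60. 106.] 6.3
blueB sc 513 (534, 226) [ 68. 107.] 5.0
```

View pics/crop1.png

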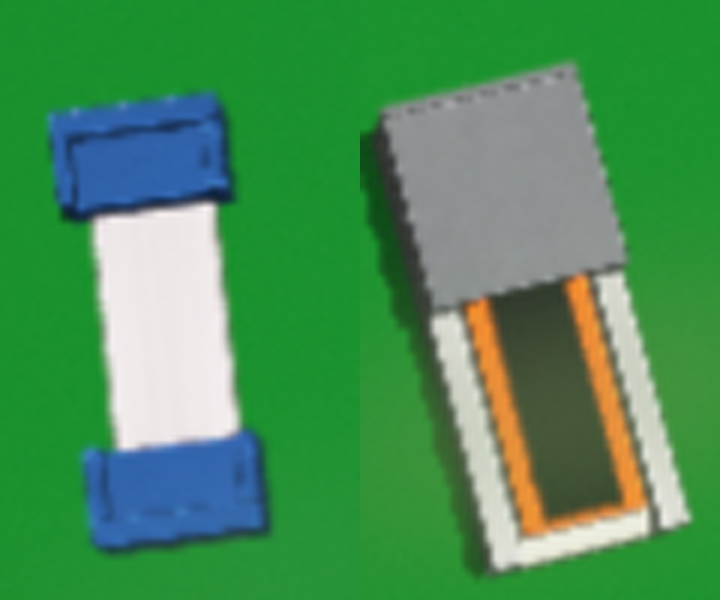

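View pics/crop2.png

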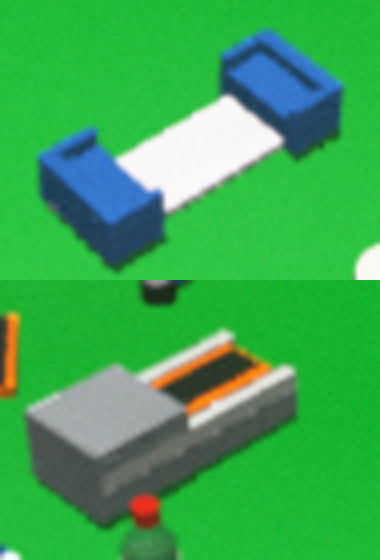

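Top crop: cradle saddle corners run from (48,115) to (268,530), and the rack mouth runs from (490,570) to (690,520). The plate front is at (535,530) to (645,505). The scene crop agrees. Next I'll get refined numbers from the silhouettes.

```bash
cat > m2.py <<'E'
from m import *
def contour(c,lo,hi,roi,S=8):
    x0,y0,x1,y1=roi; im=cv2.resize(c["pixels"][y0:y1,x0:x1],None,fx=S,fy=S,interpolation=cv2.INTER_CUBIC)
    m=cv2.inRange(cv2.cvtColor(im,cv2.COLOR_RGB2HSV),lo,hi)
    cs=[k for k in cv2.findContours(m,cv2.RETR_EXTERNAL,cv2.CHAIN_APPROX_NONE)[0] if cv2.contourArea(k)>200*S]
    k=np.vstack(cs).reshape(-1,2); return (k+.5)/S-.5+[x0,y0]
def ext(P,a):
    d=np.array([np.cos(a),np.sin(a)]); n=np.array([-d[1],d[0]]); u,v=P[:,:2]@d,P[:,:2]@n
    return [np.percentile(u,1),np.percentile(u,99),np.percentile(v,1),np.percentile(v,99)],d,n
def cradle(t):
    k=contour(t,(100,120,60),(125,255,255),(135,110,195,205))
    A=ray(t,k,.042); B=ray(t,k,0)
    (r0,s,ang)=cv2.minAreaRect((A[:,:2]*1000).astype(np.float32)); a=np.radians(ang if s[0]>s[1] else ang-90)
    ea,d,n=ext(A,a); eb,_,_=ext(B,a)
    L=ea[1]-eb[0]; W=ea[3]-eb[2]; c=d*(ea[1]+eb[0])/2+n*(ea[3]+eb[2])/2
    return c,np.degrees(a),L,W
if __name__=="__main__":
    t=cam("top"); print("cradle",cradle(t))
    k=contour(t,(5,150,100),(20,255,255),(280,140,335,205)); A=ray(t,k,.046)
    r=cv2.minAreaRect((A[:,:2]*1000).astype(np.float32)); a=np.radians(r[2]); e,d,n=ext(A,a)
    front=d*(e[0])+n*(e[2]+e[3])/2; print("plate yaw",r[2],"w",e[3]-e[2],"vis",e[1]-e[0],"front",front,"center",front+.09*d)
    k=contour(t,(0,0,150),(179,60,255),(275,110,335,205)); e2,_,_=ext(ray(t,k,.046),a); e0,_,_=ext(ray(t,k,0),a)
    print("rail extents .046",e2,"z0",e0,"platefront u",e[0])
    m=mask(t,(5,150,100),(20,255,255),(110,230,215,300)); P,*q=rect(t,m,.016); print("decoy",q,P[:,1].min(),P[:,0].max())
    print("glue",ray(t,[[358/1.5,172/1.5]],.1))
E
python3 m2.py
```

```text
cradle (array([0.60904014, 0.22264895]), np.float64(7.405249118804931), np.float64(0.20991937847021536), np.float64(0.07828825076715268))
plate yaw 13.861618041992188 w 0.06055440483210195 vis 0.1141459651732758 front [ 0.50932109 -0.20020872] center [ 0.59670004 -0.17864672]
rail extents .046 [np.float64(0.43169116900558513), np.float64(0.5588126413796137), np.float64(-0.36478726065577005), np.float64(-0.2681057757240249)] z0 [np.float64(0.43466374139551933), np.float64(0.56609249369906), np.float64(-0.3738724308541954), np.float64(-0.273915069614342)] platefront u 0.4465226849481133
decoy [(317, 239), array([260.,  87.]), 71.9] 0.10303331526567026 0.3965715413804066
glue [[0.71821977 0.00890546 0.1       ]]
```

>>> jog_arm:
  rows:
    - {"x": -34,"y": -33,"fingers": 0}
    - {"x": -34,"y": -33}
    - {"x": -34,"y": -33}
    - {"x": -34,"y": -33}
    - {"x": -34,"y": -33}
    - {"x": -34,"y": -33}
    - {"x": -34,"y": -33}
    - {"x": -34,"y": -33}

```text
invalid input
```

>>> jog_arm:
  rows:
    - {"x": -34,"y": -33}
    - {"x": -34,"y": -33}
    - {"x": -34,"y": -33}
    - {"x": -34,"y": -33}
    - {"x": -34,"y": -33}
    - {"x": -34,"y": -33}
    - {"x": -34,"y": -33}
    - {"x": -34,"y": -33}

```text
invalid input
```

>>> jog_arm:
  rows:
    - {"az": 8.5}
    - {"az": 8.5}
    - {"az": 8.5}
    - {"az": 8.5}
    - {"az": 8.5}
    - {"az": 8.5}
    - {"az": 8.5}
    - {"az": 8.5}

```text
invalid input
```

>>> jog_arm:
  rows:
    - {"az": 8.5}
    - {"az": 8.5}
    - {"az": 8.5}
    - {"az": 8.5}
    - {"az": 8.5}
    - {"az": 8.5}
    - {"az": 8.5}
    - {"az": 8.5}

```text
invalid input
```

```bash
cat > go.py <<'E'
import sys
from station import bot
import numpy as np
from scipy.spatial.transform import Rotation as R
# go.py x y z yaw_of_tool_y(deg): remaining shift in tool axes (mm) and turn (deg)
o=bot.get_obs(); w=o["tool_rot"]; r=R.from_quat(np.r_[w[1:],w[0]])
if len(sys.argv)>4:
    x,y,z,a=map(float,sys.argv[1:5]); a=np.radians(a); Y=np.array([np.cos(a),np.sin(a),0]); Z=np.array([0,0,-1.])
    T=R.from_matrix(np.c_[np.cross(Y,Z),Y,Z]); d=np.array([x,y,z])-o["eef_pos"]
    print("shift now-axes",(r.inv().apply(d)*1000).round(1),"target-axes",(T.inv().apply(d)*1000).round(1),"turn",np.degrees((r.inv()*T).as_rotvec()).round(2))
print("t",round(o["t"],2),"pos",o["eef_pos"].round(4),"F",o["contact_force"].round(1),"w",round(o["gripper_width"]*85.4,1),"g",round(o["grasp_force"],1),"q",o["q"].round(2))
E
python3 go.py .5928 -.1796 .07 -76.1
```

```text
shift now-axes [-615.2 -603.2  161.4] target-axes [122.6 852.9 160.8] turn [-2.0000e-02  6.0000e-02  1.4262e+02]
t 0.25 pos [0.2689 0.6189 0.2308] F [ 0.1  0.  -0.1] w 85.4 g 0.0 q [-1.27  0.48  0.02  1.56 -0.01  1.11 -0.08]
```

>>> jog_arm:
  rows:
    - {"x": -34,"y": -33,"z": 0,"ax": 0,"ay": 0,"az": 0,"fingers": 0}
    - {"x": -34,"y": -33,"z": 0,"ax": 0,"ay": 0,"az": 0,"fingers": 0}
    - {"x": -34,"y": -33,"z": 0,"ax": 0,"ay": 0,"az": 0,"fingers": 0}
    - {"x": -34,"y": -33,"z": 0,"ax": 0,"ay": 0,"az": 0,"fingers": 0}
    - {"x": -34,"y": -33,"z": 0,"ax": 0,"ay": 0,"az": 0,"fingers": 0}
    - {"x": -34,"y": -33,"z": 0,"ax": 0,"ay": 0,"az": 0,"fingers": 0}
    - {"x": -34,"y": -33,"z": 0,"ax": 0,"ay": 0,"az": 0,"fingers": 0}
    - {"x": -34,"y": -33,"z": 0,"ax": 0,"ay": 0,"az": 0,"fingers": 0}

```text
t: 1.05
eef_pos: [0.4137, 0.2667, 0.2315]
tool_rot: [0.0, 0.203, 0.979, 0.0]
contact_force: [1.3, -0.1, -0.6]
gripper_width: -0.0
grasp_force: 0.0
```

>>> jog_arm:
  rows:
    - {"x": -34,"y": -33,"z": 0,"ax": 0,"ay": 0,"az": 0,"fingers": 0}
    - {"x": -34,"y": -33,"z": 0,"ax": 0,"ay": 0,"az": 0,"fingers": 0}
    - {"x": -34,"y": -33,"z": 0,"ax": 0,"ay": 0,"az": 0,"fingers": 0}
    - {"x": -34,"y": -33,"z": 0,"ax": 0,"ay": 0,"az": 0,"fingers": 0}
    - {"x": -34,"y": -33,"z": 0,"ax": 0,"ay": 0,"az": 0,"fingers": 0}
    - {"x": -34,"y": -33,"z": 0,"ax": 0,"ay": 0,"az": 0,"fingers": 0}
    - {"x": -34,"y": -33,"z": 0,"ax": 0,"ay": 0,"az": 0,"fingers": 0}
    - {"x": -34,"y": -33,"z": 0,"ax": 0,"ay": 0,"az": 0,"fingers": 0}

```text
t: 1.85
eef_pos: [0.558, -0.0837, 0.2315]
tool_rot: [0.0, 0.203, 0.979, 0.0]
contact_force: [0.7, 0.5, -0.7]
gripper_width: 0.001
grasp_force: 0.0
```

>>> jog_arm:
  rows:
    - {"x": 0,"y": 0,"z": 0,"ax": 0,"ay": 0,"az": 8.5,"fingers": 0}
    - {"x": 0,"y": 0,"z": 0,"ax": 0,"ay": 0,"az": 8.5,"fingers": 0}
    - {"x": 0,"y": 0,"z": 0,"ax": 0,"ay": 0,"az": 8.5,"fingers": 0}
    - {"x": 0,"y": 0,"z": 0,"ax": 0,"ay": 0,"az": 8.5,"fingers": 0}
    - {"x": 0,"y": 0,"z": 0,"ax": 0,"ay": 0,"az": 8.5,"fingers": 0}
    - {"x": 0,"y": 0,"z": 0,"ax": 0,"ay": 0,"az": 8.5,"fingers": 0}
    - {"x": 0,"y": 0,"z": 0,"ax": 0,"ay": 0,"az": 8.5,"fingers": 0}
    - {"x": 0,"y": 0,"z": 0,"ax": 0,"ay": 0,"az": 8.5,"fingers": 0}

```text
t: 2.65
eef_pos: [0.5575, -0.0818, 0.2313]
tool_rot: [-0.0, 0.718, 0.696, 0.0]
contact_force: [0.1, 0.1, 0.3]
gripper_width: 0.003
grasp_force: 0.0
```

>>> jog_arm:
  rows:
    - {"x": 0,"y": 0,"z": 0,"ax": 0,"ay": 0,"az": 8.5,"fingers": 0}
    - {"x": 0,"y": 0,"z": 0,"ax": 0,"ay": 0,"az": 8.5,"fingers": 0}
    - {"x": 0,"y": 0,"z": 0,"ax": 0,"ay": 0,"az": 8.5,"fingers": 0}
    - {"x": 0,"y": 0,"z": 0,"ax": 0,"ay": 0,"az": 8.5,"fingers": 0}
    - {"x": 0,"y": 0,"z": 0,"ax": 0,"ay": 0,"az": 8.5,"fingers": 0}
    - {"x": 0,"y": 0,"z": 0,"ax": 0,"ay": 0,"az": 8.5,"fingers": 0}
    - {"x": 0,"y": 0,"z": 0,"ax": 0,"ay": 0,"az": 8.5,"fingers": 0}
    - {"x": 0,"y": 0,"z": 0,"ax": 0,"ay": 0,"az": 8.5,"fingers": 0}

```text
t: 3.45
eef_pos: [0.5575, -0.0817, 0.2313]
tool_rot: [-0.0, 0.985, 0.175, 0.0]
contact_force: [-0.2, -0.6, 0.0]
gripper_width: 0.003
grasp_force: 0.0
```

```bash
python3 go.py .5928 -.1796 .07 -76.1
```

```text
shift now-axes [ -0.6 104.1 161.3] target-axes [ 10.8 103.5 161.3] turn [-0.01 -0.01  6.28]
t 3.45 pos [ 0.5575 -0.0817  0.2313] F [-0.2 -0.6  0. ] w 0.2 g 0.0 q [-0.67  0.41  0.93  1.87 -0.38  1.05 -0.81]
```

>>> jog_arm:
  rows:
    - {"x": 0,"y": 0,"z": 0,"ax": 0,"ay": 0,"az": 6.28,"fingers": 0}
    - {"x": 3.6,"y": 34.5,"z": 0,"ax": 0,"ay": 0,"az": 0,"fingers": 0}
    - {"x": 3.6,"y": 34.5,"z": 10,"ax": 0,"ay": 0,"az": 0,"fingers": 0}
    - {"x": 3.6,"y": 34.5,"z": 20,"ax": 0,"ay": 0,"az": 0,"fingers": 0}
    - {"x": 0,"y": 0,"z": 40,"ax": 0,"ay": 0,"az": 0,"fingers": 0}
    - {"x": 0,"y": 0,"z": 40,"ax": 0,"ay": 0,"az": 0,"fingers": 0}
    - {"x": 0,"y": 0,"z": 40,"ax": 0,"ay": 0,"az": 0,"fingers": 0}
    - {"x": 0,"y": 0,"z": 11,"ax": 0,"ay": 0,"az": 0,"fingers": 0}

```text
t: 4.25
eef_pos: [0.5908, -0.1782, 0.0662]
tool_rot: [-0.001, 0.992, 0.124, -0.003]
contact_force: [-1.0, -0.6, 0.6]
gripper_width: 0.005
grasp_force: 0.0
```

>>> jog_arm:
  rows:
    - {"x": 0,"y": 0,"z": 8,"ax": 0,"ay": 0,"az": 0,"fingers": 0}
    - {"x": 0,"y": 0,"z": 6,"ax": 0,"ay": 0,"az": 0,"fingers": 0}
    - {"x": 0,"y": 0,"z": 4,"ax": 0,"ay": 0,"az": 0,"fingers": 0}
    - {"x": 0,"y": 0,"z": 2,"ax": 0,"ay": 0,"az": 0,"fingers": 0}
    - {"x": 0,"y": 0,"z": 1,"ax": 0,"ay": 0,"az": 0,"fingers": 0}
    - {"x": 0,"y": 0,"z": 1,"ax": 0,"ay": 0,"az": 0,"fingers": 0}
    - {"x": 0,"y": 0,"z": 0.5,"ax": 0,"ay": 0,"az": 0,"fingers": 0}
    - {"x": 0,"y": 0,"z": 0,"ax": 0,"ay": 0,"az": 0,"fingers": 0}

```text
t: 5.05
eef_pos: [0.5935, -0.1796, 0.0479]
tool_rot: [-0.0, 0.992, 0.124, 0.0]
contact_force: [-0.2, -0.6, -0.5]
gripper_width: -0.002
grasp_force: 0.0
```

```bash
python3 go.py .5928 -.1796 .047 -76.1; python3 -c "
from h import *
save(cam('scene'),'press.png',(150,100,350,250),4)"
```

```text
shift now-axes [-0.7 -0.1  0.9] target-axes [-0.7 -0.1  0.9] turn [ 0.   -0.01  0.34]
t 5.05 pos [ 0.5935 -0.1796  0.0479] F [-0.2 -0.6 -0.5] w -0.2 g 0.0 q [-0.31  0.73  0.71  1.86 -0.66  0.8  -0.57]
```

View pics/press.png

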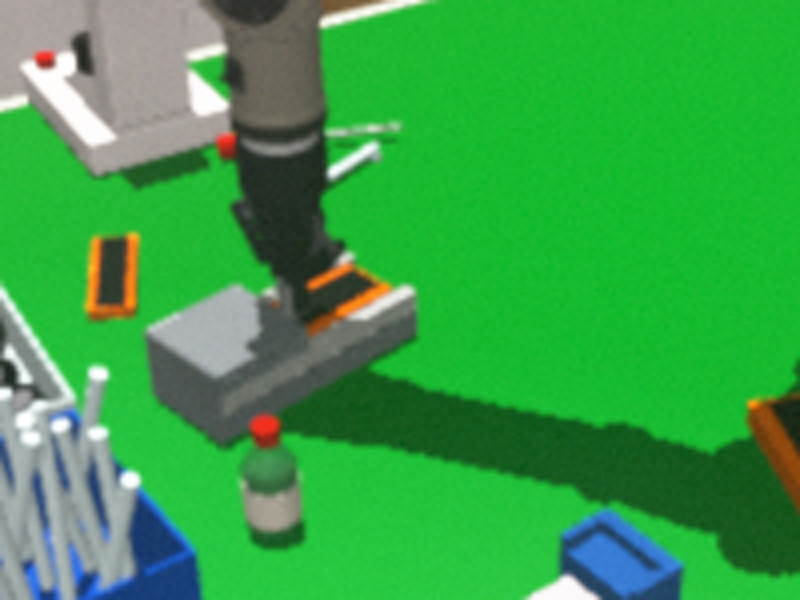

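The closed fingertips at (300,310) stand just above the rubber in front of the hood. I'll press down in small steps.

>>> jog_arm:
  rows:
    - {"x": 0,"y": 0,"z": 1,"ax": 0,"ay": 0,"az": 0.3,"fingers": 0}
    - {"x": 0,"y": 0,"z": 1,"ax": 0,"ay": 0,"az": 0,"fingers": 0}
    - {"x": 0,"y": 0,"z": 0.5,"ax": 0,"ay": 0,"az": 0,"fingers": 0}
    - {"x": 0,"y": 0,"z": 0,"ax": 0,"ay": 0,"az": 0,"fingers": 0}
    - {"x": 0,"y": 0,"z": 0.5,"ax": 0,"ay": 0,"az": 0,"fingers": 0}
    - {"x": 0,"y": 0,"z": 0,"ax": 0,"ay": 0,"az": 0,"fingers": 0}
    - {"x": 0,"y": 0,"z": 0,"ax": 0,"ay": 0,"az": 0,"fingers": 0}
    - {"x": 0,"y": 0,"z": 0,"ax": 0,"ay": 0,"az": 0,"fingers": 0}

```text
t: 5.9
eef_pos: [0.5935, -0.1796, 0.0461]
tool_rot: [-0.001, 0.993, 0.121, 0.0]
contact_force: [-4.1, 3.6, 12.4]
gripper_width: 0.002
grasp_force: 6.6
```

>>> jog_arm:
  rows:
    - {"x": 0,"y": 0,"z": 0.7,"ax": 0,"ay": 0,"az": 0,"fingers": 0}
    - {"x": 0,"y": 0,"z": 0,"ax": 0,"ay": 0,"az": 0,"fingers": 0}
    - {"x": -3,"y": 0,"z": 0,"ax": 0,"ay": 0,"az": 0,"fingers": 0}
    - {"x": -6,"y": 0,"z": 0,"ax": 0,"ay": 0,"az": 0,"fingers": 0}
    - {"x": -7,"y": 0,"z": 0,"ax": 0,"ay": 0,"az": 0,"fingers": 0}
    - {"x": -7,"y": 0,"z": 0,"ax": 0,"ay": 0,"az": 0,"fingers": 0}
    - {"x": -7,"y": 0,"z": 0,"ax": 0,"ay": 0,"az": 0,"fingers": 0}
    - {"x": -5,"y": 0,"z": 0,"ax": 0,"ay": 0,"az": 0,"fingers": 0}

```text
t: 6.7
eef_pos: [0.5626, -0.1887, 0.0461]
tool_rot: [0.001, 0.993, 0.121, 0.003]
contact_force: [4.2, -0.1, 9.0]
gripper_width: -0.003
grasp_force: 4.7
```

```bash
cat > pl.py <<'E'
from m2 import *
import sys
t=cam("top"); a=np.radians(13.86); z=.046
roi=(275,140,345,225)
k=contour(t,(5,150,100),(20,255,255),roi); A=ray(t,k,z); e,d,n=ext(A,a)
print("front u",e[0],"overhang",.4325-e[0],"v",(e[2]+e[3])/2,e[3]-e[2])
E
python3 pl.py; python3 go.py .5928 -.1796 .047 -76.1
```

```text
front u 0.41324986146955345 overhang 0.019250138530446548 v -0.3176444623452258 0.061187363604506106
shift now-axes [32.3 -1.6 -0.7] target-axes [32.3 -1.6 -0.8] turn [ 0.14 -0.32  0.01]
t 6.75 pos [ 0.5618 -0.189   0.0462] F [ 3.4  0.9 10.8] w 0.1 g 4.9 q [-0.3   0.7   0.71  1.93 -0.66  0.75 -0.53]
```

>>> jog_arm:
  rows:
    - {"x": -4,"y": 0,"z": 0.3,"ax": 0,"ay": 0,"az": 0,"fingers": 0}
    - {"x": -6,"y": 0,"z": 0,"ax": 0,"ay": 0,"az": 0,"fingers": 0}
    - {"x": -7,"y": 0,"z": 0,"ax": 0,"ay": 0,"az": 0,"fingers": 0}
    - {"x": -7,"y": 0,"z": 0,"ax": 0,"ay": 0,"az": 0,"fingers": 0}
    - {"x": -7,"y": 0,"z": 0,"ax": 0,"ay": 0,"az": 0,"fingers": 0}
    - {"x": -5,"y": 0,"z": 0,"ax": 0,"ay": 0,"az": 0,"fingers": 0}
    - {"x": 0,"y": 0,"z": 0,"ax": 0,"ay": 0,"az": 0,"fingers": 0}
    - {"x": 0,"y": 0,"z": 0,"ax": 0,"ay": 0,"az": 0,"fingers": 0}

```text
t: 7.55
eef_pos: [0.5276, -0.1978, 0.0461]
tool_rot: [0.001, 0.993, 0.121, 0.003]
contact_force: [1.7, 0.9, 15.7]
gripper_width: 0.001
grasp_force: 7.6
```

```bash
python3 pl.py; python3 go.py .5928 -.1796 .047 -76.1
```

```text
front u 0.3773140176269905 overhang 0.05518598237300948 v -0.3180412104809074 0.05987946990453141
shift now-axes [67.7 -2.  -0.5] target-axes [67.7 -2.  -0.9] turn [ 0.16 -0.33  0.03]
t 7.6 pos [ 0.5276 -0.1978  0.0461] F [ 1.5  0.7 15.4] w 0.0 g 7.6 q [-0.28  0.66  0.71  2.   -0.66  0.72 -0.48]
```

>>> jog_arm:
  rows:
    - {"x": 0,"y": 0,"z": -3,"ax": 0,"ay": 0,"az": 0,"fingers": 0}
    - {"x": 0,"y": 0,"z": -12,"ax": 0,"ay": 0,"az": 0,"fingers": 0}
    - {"x": 0,"y": 0,"z": -20,"ax": 0,"ay": 0,"az": 0,"fingers": 0}
    - {"x": 0,"y": 0,"z": -15,"ax": 0,"ay": 0,"az": 0,"fingers": 85}
    - {"x": -20,"y": 0,"z": 0,"ax": 0,"ay": 0,"az": 0,"fingers": 85}
    - {"x": -30,"y": 0,"z": 0,"ax": 0,"ay": 0,"az": 0,"fingers": 85}
    - {"x": -6,"y": 0,"z": 0,"ax": 0,"ay": 0,"az": 0,"fingers": 85}
    - {"x": 0,"y": 0,"z": 0,"ax": 0,"ay": 0,"az": 0,"fingers": 85}

```text
t: 8.4
eef_pos: [0.4692, -0.2104, 0.0942]
tool_rot: [-0.0, 0.993, 0.12, 0.0]
contact_force: [0.6, -0.6, -0.7]
gripper_width: 0.848
grasp_force: 0.0
```

```bash
python3 pl.py; python3 go.py .4728 -.2108 .026 -76.1
```

```text
front u 0.44258404636101395 overhang -0.010084046361013954 v -0.31808257229810655 0.06047612753473297
shift now-axes [ 1.9  1.2 68.3] target-axes [ 2.   1.2 68.2] turn [-0.   -0.05  0.02]
t 8.45 pos [ 0.4706 -0.2101  0.0942] F [0.3 0.1 0.1] w 79.0 g 0.0 q [-0.32  0.53  0.81  2.09 -0.56  0.75 -0.48]
```

>>> jog_arm:
  rows:
    - {"x": 2,"y": 1.2,"z": 0,"ax": 0,"ay": 0,"az": 0,"fingers": 85}
    - {"x": 0,"y": 0,"z": 15,"ax": 0,"ay": 0,"az": 0,"fingers": 85}
    - {"x": 0,"y": 0,"z": 15,"ax": 0,"ay": 0,"az": 0,"fingers": 85}
    - {"x": 0,"y": 0,"z": 15,"ax": 0,"ay": 0,"az": 0,"fingers": 85}
    - {"x": 0,"y": 0,"z": 12,"ax": 0,"ay": 0,"az": 0,"fingers": 85}
    - {"x": 0,"y": 0,"z": 8,"ax": 0,"ay": 0,"az": 0,"fingers": 85}
    - {"x": 0,"y": 0,"z": 3,"ax": 0,"ay": 0,"az": 0,"fingers": 85}
    - {"x": 0,"y": 0,"z": 0,"ax": 0,"ay": 0,"az": 0,"fingers": 85}

```text
t: 9.25
eef_pos: [0.4722, -0.211, 0.0254]
tool_rot: [-0.0, 0.993, 0.121, -0.0]
contact_force: [0.5, -0.1, -0.0]
gripper_width: 0.994
grasp_force: 0.0
```

```bash
python3 go.py .4728 -.2108 .026 -76.1; python3 -c "
from h import *
save(cam('scene'),'grip.png',(170,100,320,212),5)"
```

```text
shift now-axes [ 0.7 -0.  -0.6] target-axes [ 0.7 -0.  -0.6] turn [-0.01  0.03  0.02]
t 9.25 pos [ 0.4722 -0.211   0.0254] F [ 0.5 -0.1 -0. ] w 84.9 g 0.0 q [-0.22  0.63  0.68  2.11 -0.69  0.63 -0.39]
```

View pics/grip.png

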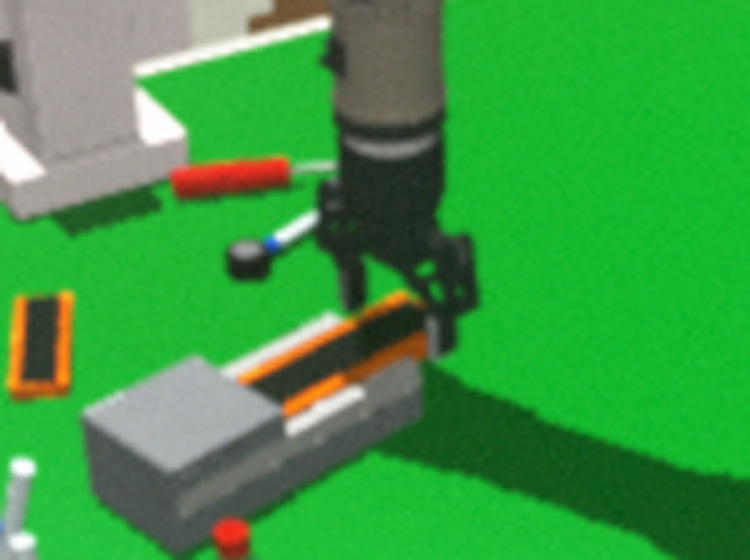

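The open fingers, at (350,290) and (440,330), straddle the overhanging end. I'll close on it now.

>>> jog_arm:
  rows:
    - {"x": 0,"y": 0,"z": 0,"ax": 0,"ay": 0,"az": 0,"fingers": 50}
    - {"x": 0,"y": 0,"z": 0,"ax": 0,"ay": 0,"az": 0,"fingers": 50}
    - {"x": 0,"y": 0,"z": 0,"ax": 0,"ay": 0,"az": 0,"fingers": 50}
    - {"x": 0,"y": 0,"z": 0,"ax": 0,"ay": 0,"az": 0,"fingers": 50}
    - {"x": 0,"y": 0,"z": 0,"ax": 0,"ay": 0,"az": 0,"fingers": 50}
    - {"x": 0,"y": 0,"z": 0,"ax": 0,"ay": 0,"az": 0,"fingers": 50}
    - {"x": 0,"y": 0,"z": 0,"ax": 0,"ay": 0,"az": 0,"fingers": 50}
    - {"x": 0,"y": 0,"z": 0,"ax": 0,"ay": 0,"az": 0,"fingers": 50}
  force: 100

```text
t: 10.1
eef_pos: [0.4729, -0.211, 0.0269]
tool_rot: [-0.0, 0.993, 0.121, 0.001]
contact_force: [-2.7, 0.7, 8.7]
gripper_width: 0.675
grasp_force: 104.3
```

>>> jog_arm:
  rows:
    - {"x": 0,"y": 0,"z": -1.5,"ax": 0,"ay": 0,"az": 0,"fingers": 50}
    - {"x": -5,"y": 0,"z": -0.5,"ax": 0,"ay": 0,"az": 0,"fingers": 50}
    - {"x": -10,"y": 0,"z": 0,"ax": 0,"ay": 0,"az": 0,"fingers": 50}
    - {"x": -10,"y": 0,"z": 0,"ax": 0,"ay": 0,"az": 0,"fingers": 50}
    - {"x": 0,"y": 0,"z": -5,"ax": 0,"ay": 0,"az": 0,"fingers": 50}
    - {"x": 0,"y": 0,"z": -10,"ax": 0,"ay": 0,"az": 0,"fingers": 50}
    - {"x": 0,"y": 0,"z": -15,"ax": 0,"ay": 0,"az": 0,"fingers": 50}
    - {"x": 0,"y": 0,"z": -15,"ax": 0,"ay": 0,"az": 0,"fingers": 50}

```text
t: 10.9
eef_pos: [0.4484, -0.2169, 0.0739]
tool_rot: [0.0, 0.993, 0.121, 0.0]
contact_force: [0.5, 0.4, -2.4]
gripper_width: 0.676
grasp_force: 107.0
```

```bash
python3 go.py .4728 -.01 .03 -76.1; python3 -c "
from h import *
save(cam('scene'),'lift.png',(170,60,320,172),5)"
```

```text
shift now-axes [  73.5 -194.9   43.9] target-axes [  73.4 -195.    43.9] turn [ 0.   -0.01  0.04]
t 10.9 pos [ 0.4484 -0.2169  0.0739] F [ 0.5  0.4 -2.4] w 57.7 g 107.0 q [-0.28  0.53  0.78  2.14 -0.59  0.69 -0.42]
```

View pics/lift.png

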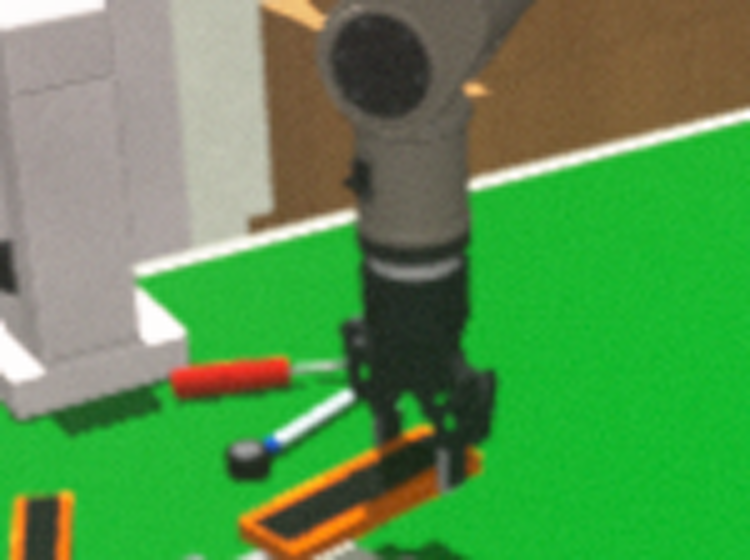

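The plate is held level at (360,490), clear of the rack. I'll move it sideways over the open bench, then forward and down.

>>> jog_arm:
  rows:
    - {"x": 0,"y": -10,"z": -5,"ax": 0,"ay": 0,"az": 0,"fingers": 50}
    - {"x": 0,"y": -25,"z": 0,"ax": 0,"ay": 0,"az": 0,"fingers": 50}
    - {"x": 0,"y": -35,"z": 0,"ax": 0,"ay": 0,"az": 0,"fingers": 50}
    - {"x": 0,"y": -35,"z": 0,"ax": 0,"ay": 0,"az": 0,"fingers": 50}
    - {"x": 0,"y": -35,"z": 0,"ax": 0,"ay": 0,"az": 0,"fingers": 50}
    - {"x": 20,"y": -30,"z": 0,"ax": 0,"ay": 0,"az": 0,"fingers": 50}
    - {"x": 30,"y": -20,"z": 0,"ax": 0,"ay": 0,"az": 0,"fingers": 50}
    - {"x": 20,"y": -10,"z": 0,"ax": 0,"ay": 0,"az": 0,"fingers": 50}

```text
t: 11.75
eef_pos: [0.4695, -0.0025, 0.0781]
tool_rot: [-0.001, 0.992, 0.123, 0.001]
contact_force: [0.0, -0.1, -1.8]
gripper_width: 0.672
grasp_force: 107.4
```

>>> jog_arm:
  rows:
    - {"x": 0,"y": 0,"z": 10,"ax": 0,"ay": 0,"az": 0,"fingers": 50}
    - {"x": 0,"y": 0,"z": 20,"ax": 0,"ay": 0,"az": 0,"fingers": 50}
    - {"x": 0,"y": 0,"z": 20,"ax": 0,"ay": 0,"az": 0,"fingers": 50}
    - {"x": 0,"y": 0,"z": 12,"ax": 0,"ay": 0,"az": 0,"fingers": 50}
    - {"x": 0,"y": 0,"z": 6,"ax": 0,"ay": 0,"az": 0,"fingers": 50}
    - {"x": 0,"y": 0,"z": 3,"ax": 0,"ay": 0,"az": 0,"fingers": 50}
    - {"x": 0,"y": 0,"z": 1,"ax": 0,"ay": 0,"az": 0,"fingers": 50}
    - {"x": 0,"y": 0,"z": 0,"ax": 0,"ay": 0,"az": 0,"fingers": 50}

```text
t: 12.55
eef_pos: [0.4682, -0.006, 0.0062]
tool_rot: [-0.0, 0.993, 0.121, 0.0]
contact_force: [0.6, 0.0, -2.3]
gripper_width: 0.674
grasp_force: 107.3
```

>>> jog_arm:
  rows:
    - {"x": 0,"y": 0,"z": 3,"ax": 0,"ay": 0,"az": 0,"fingers": 50}
    - {"x": 0,"y": 0,"z": 2,"ax": 0,"ay": 0,"az": 0,"fingers": 50}
    - {"x": 0,"y": 0,"z": 1,"ax": 0,"ay": 0,"az": 0,"fingers": 50}
    - {"x": 0,"y": 0,"z": 1,"ax": 0,"ay": 0,"az": 0,"fingers": 50}
    - {"x": 0,"y": 0,"z": 0.7,"ax": 0,"ay": 0,"az": 0,"fingers": 50}
    - {"x": 0,"y": 0,"z": 0.5,"ax": 0,"ay": 0,"az": 0,"fingers": 50}
    - {"x": 0,"y": 0,"z": 0,"ax": 0,"ay": 0,"az": 0,"fingers": 50}
    - {"x": 0,"y": 0,"z": 0,"ax": 0,"ay": 0,"az": 0,"fingers": 50}

```text
t: 13.35
eef_pos: [0.4679, -0.0059, -0.0024]
tool_rot: [-0.0, 0.993, 0.121, 0.0]
contact_force: [-0.1, 0.2, -1.6]
gripper_width: 0.671
grasp_force: 107.3
```

>>> jog_arm:
  rows:
    - {"x": 0,"y": 0,"z": 0.5,"ax": 0,"ay": 0,"az": 0,"fingers": 50}
    - {"x": 0,"y": 0,"z": 0,"ax": 0,"ay": 0,"az": 0,"fingers": 50}
    - {"x": 0,"y": 0,"z": 0.5,"ax": 0,"ay": 0,"az": 0,"fingers": 50}
    - {"x": 0,"y": 0,"z": 0,"ax": 0,"ay": 0,"az": 0,"fingers": 50}
    - {"x": 0,"y": 0,"z": 0.5,"ax": 0,"ay": 0,"az": 0,"fingers": 50}
    - {"x": 0,"y": 0,"z": 0,"ax": 0,"ay": 0,"az": 0,"fingers": 50}
    - {"x": 0,"y": 0,"z": 0,"ax": 0,"ay": 0,"az": 0,"fingers": 50}
    - {"x": 0,"y": 0,"z": 0,"ax": 0,"ay": 0,"az": 0,"fingers": 50}

```text
t: 14.15
eef_pos: [0.468, -0.0059, -0.003]
tool_rot: [-0.001, 0.993, 0.121, 0.0]
contact_force: [-5.0, 1.4, 17.2]
gripper_width: 0.677
grasp_force: 109.8
```

Contact with the bench. I'll release, then rise to look.

>>> jog_arm:
  rows:
    - {"x": 0,"y": 0,"z": -1,"ax": 0,"ay": 0,"az": 0,"fingers": 50}
    - {"x": 0,"y": 0,"z": 0,"ax": 0,"ay": 0,"az": 0,"fingers": 85}
    - {"x": 0,"y": 0,"z": 0,"ax": 0,"ay": 0,"az": 0,"fingers": 85}
    - {"x": 0,"y": 0,"z": 0,"ax": 0,"ay": 0,"az": 0,"fingers": 85}
    - {"x": 0,"y": 0,"z": 0,"ax": 0,"ay": 0,"az": 0,"fingers": 85}
    - {"x": 0,"y": 0,"z": 0,"ax": 0,"ay": 0,"az": 0,"fingers": 85}
    - {"x": 0,"y": 0,"z": -15,"ax": 0,"ay": 0,"az": 0,"fingers": 85}
    - {"x": 0,"y": 0,"z": -30,"ax": 0,"ay": 0,"az": 0,"fingers": 85}

```text
t: 14.95
eef_pos: [0.4665, -0.0061, 0.0414]
tool_rot: [0.0, 0.993, 0.121, -0.002]
contact_force: [0.1, 0.8, 0.7]
gripper_width: 0.999
grasp_force: 0.0
```

>>> jog_arm:
  rows:
    - {"x": 0,"y": 0,"z": -45,"ax": 0,"ay": 0,"az": 0,"fingers": 85}
    - {"x": 0,"y": 0,"z": -45,"ax": 0,"ay": 0,"az": 0,"fingers": 85}
    - {"x": 0,"y": 45,"z": -10,"ax": 0,"ay": 0,"az": 0,"fingers": 85}
    - {"x": 0,"y": 45,"z": 0,"ax": 0,"ay": 0,"az": 0,"fingers": 85}
    - {"x": 0,"y": 45,"z": 0,"ax": 0,"ay": 0,"az": 0,"fingers": 85}
    - {"x": 0,"y": 45,"z": 0,"ax": 0,"ay": 0,"az": 0,"fingers": 85}
    - {"x": 0,"y": 30,"z": 0,"ax": 0,"ay": 0,"az": 0,"fingers": 85}
    - {"x": 0,"y": 0,"z": 0,"ax": 0,"ay": 0,"az": 0,"fingers": 85}

```text
t: 15.75
eef_pos: [0.5183, -0.215, 0.1427]
tool_rot: [0.002, 0.993, 0.118, 0.0]
contact_force: [0.1, 0.3, -0.0]
gripper_width: 0.999
grasp_force: 0.0
```

```bash
cat > pb.py <<'E'
from m2 import *
t=cam("top"); save(t,"bench.png",s=1.5)
k=contour(t,(5,150,100),(20,255,255),(215,140,275,245)); A=ray(t,k,.016)
r=cv2.minAreaRect((A[:,:2]*1000).astype(np.float32)); print(r)
E
python3 pb.py; python3 go.py
```

```text
((524.435546875, 7.605457305908203), (180.04873657226562, 60.439456939697266), 14.0914945602417)
t 15.8 pos [ 0.518  -0.2122  0.1421] F [-0.4  0.8 -0. ] w 85.0 g 0.0 q [-0.38  0.53  0.88  1.96 -0.53  0.89 -0.56]
```

View pics/bench.png

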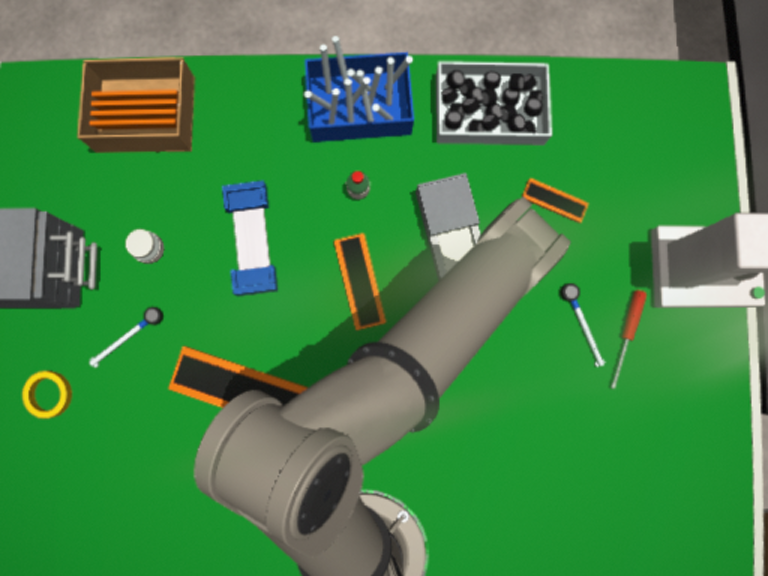

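The plate lies flat on the bench at (360,282), measured 180 x 60 mm with its centre at (0.524, 0.008), clear of everything. Next I'll grip its middle.

```bash
python3 go.py .5244 .0076 -.0035 -76.0
```

```text
shift now-axes [  58.3 -212.2  145.4] target-axes [  59.4 -211.7  145.6] turn [ 0.07  0.02 -0.3 ]
t 15.8 pos [ 0.518  -0.2122  0.1421] F [-0.4  0.8 -0. ] w 85.0 g 0.0 q [-0.38  0.53  0.88  1.96 -0.53  0.89 -0.56]
```

>>> jog_arm:
  rows:
    - {"x": 10,"y": -40,"z": 0,"ax": 0,"ay": 0,"az": -0.3,"fingers": 85}
    - {"x": 10,"y": -42,"z": 0,"ax": 0,"ay": 0,"az": 0,"fingers": 85}
    - {"x": 12,"y": -42,"z": 0,"ax": 0,"ay": 0,"az": 0,"fingers": 85}
    - {"x": 12,"y": -42,"z": 0,"ax": 0,"ay": 0,"az": 0,"fingers": 85}
    - {"x": 12,"y": -38,"z": 10,"ax": 0,"ay": 0,"az": 0,"fingers": 85}
    - {"x": 2,"y": -8,"z": 30,"ax": 0,"ay": 0,"az": 0,"fingers": 85}
    - {"x": 0,"y": 0,"z": 35,"ax": 0,"ay": 0,"az": 0,"fingers": 85}
    - {"x": 0,"y": 0,"z": 15,"ax": 0,"ay": 0,"az": 0,"fingers": 85}

```text
t: 16.6
eef_pos: [0.5204, 0.0124, 0.0496]
tool_rot: [-0.0, 0.992, 0.126, -0.002]
contact_force: [-0.1, 0.2, 0.4]
gripper_width: 0.994
grasp_force: 0.0
```

```bash
python3 go.py .5244 .0076 -.0035 -76.0
```

```text
shift now-axes [ 2.9  5.8 53.1] target-axes [ 2.8  5.7 53.1] turn [-0.08  0.24  0.44]
t 16.6 pos [0.5204 0.0124 0.0496] F [-0.1  0.2  0.4] w 84.9 g 0.0 q [-0.72  0.62  0.76  2.1  -0.67  0.69 -0.83]
```

>>> jog_arm:
  rows:
    - {"x": 0,"y": 0,"z": 15,"ax": 0,"ay": 0,"az": 0,"fingers": 85}
    - {"x": 0,"y": 0,"z": 5,"ax": 0,"ay": 0,"az": 0,"fingers": 85}
    - {"x": 0,"y": 0,"z": 0,"ax": 0,"ay": 0,"az": 0,"fingers": 85}
    - {"x": 0,"y": 0,"z": 0,"ax": 0,"ay": 0,"az": 0,"fingers": 85}
    - {"x": 0,"y": 0,"z": 0,"ax": 0,"ay": 0,"az": 0,"fingers": 85}
    - {"x": 0,"y": 0,"z": 0,"ax": 0,"ay": 0,"az": 0,"fingers": 85}
    - {"x": 0,"y": 0,"z": 0,"ax": 0,"ay": 0,"az": 0,"fingers": 85}
    - {"x": 0,"y": 0,"z": 0,"ax": 0,"ay": 0,"az": 0,"fingers": 85}

```text
t: 17.4
eef_pos: [0.5229, 0.0101, 0.0323]
tool_rot: [-0.0, 0.992, 0.124, 0.0]
contact_force: [-0.5, -0.5, 0.2]
gripper_width: 0.995
grasp_force: 0.0
```

```bash
python3 go.py .5244 .0076 -.0035 -76.0
```

```text
shift now-axes [ 0.8  2.8 35.8] target-axes [ 0.8  2.8 35.8] turn [-0.01 -0.02  0.24]
t 17.4 pos [0.5229 0.0101 0.0323] F [-0.5 -0.5  0.2] w 85.0 g 0.0 q [-0.69  0.64  0.72  2.1  -0.71  0.66 -0.8 ]
```

>>> jog_arm:
  rows:
    - {"x": 0.8,"y": 2.8,"z": 0,"ax": 0,"ay": 0,"az": 0.2,"fingers": 85}
    - {"x": 0,"y": 0,"z": 12,"ax": 0,"ay": 0,"az": 0,"fingers": 85}
    - {"x": 0,"y": 0,"z": 12,"ax": 0,"ay": 0,"az": 0,"fingers": 85}
    - {"x": 0,"y": 0,"z": 6,"ax": 0,"ay": 0,"az": 0,"fingers": 85}
    - {"x": 0,"y": 0,"z": 3,"ax": 0,"ay": 0,"az": 0,"fingers": 85}
    - {"x": 0,"y": 0,"z": 2,"ax": 0,"ay": 0,"az": 0,"fingers": 85}
    - {"x": 0,"y": 0,"z": 0,"ax": 0,"ay": 0,"az": 0,"fingers": 85}
    - {"x": 0,"y": 0,"z": 0,"ax": 0,"ay": 0,"az": 0,"fingers": 85}

```text
t: 18.2
eef_pos: [0.5244, 0.0075, -0.0027]
tool_rot: [0.0, 0.993, 0.122, 0.0]
contact_force: [-0.3, 0.2, 0.3]
gripper_width: 0.994
grasp_force: 0.0
```

>>> jog_arm:
  rows:
    - {"x": 0,"y": 0,"z": 0,"ax": 0,"ay": 0,"az": 0,"fingers": 50}
    - {"x": 0,"y": 0,"z": 0,"ax": 0,"ay": 0,"az": 0,"fingers": 50}
    - {"x": 0,"y": 0,"z": 0,"ax": 0,"ay": 0,"az": 0,"fingers": 50}
    - {"x": 0,"y": 0,"z": 0,"ax": 0,"ay": 0,"az": 0,"fingers": 50}
    - {"x": 0,"y": 0,"z": 0,"ax": 0,"ay": 0,"az": 0,"fingers": 50}
    - {"x": 0,"y": 0,"z": 0,"ax": 0,"ay": 0,"az": 0,"fingers": 50}
    - {"x": 0,"y": 0,"z": 0,"ax": 0,"ay": 0,"az": 0,"fingers": 50}
    - {"x": 0,"y": 0,"z": 0,"ax": 0,"ay": 0,"az": 0,"fingers": 50}
  force: 80

```text
t: 19.0
eef_pos: [0.5245, 0.0077, -0.0021]
tool_rot: [-0.0, 0.993, 0.122, 0.0]
contact_force: [-2.7, 0.7, 8.0]
gripper_width: 0.678
grasp_force: 85.3
```

```bash
python3 go.py .609 .2226 .09 -82.6
```

```text
shift now-axes [ 134.2 -188.1  -91.9] target-axes [ 111.5 -202.3  -92.1] turn [-0.04 -0.04  6.64]
t 19.0 pos [ 0.5245  0.0077 -0.0021] F [-2.7  0.7  8. ] w 57.9 g 85.3 q [-0.63  0.7   0.65  2.1  -0.77  0.6  -0.75]
```

>>> jog_arm:
  rows:
    - {"x": 0,"y": 0,"z": -5,"ax": 0,"ay": 0,"az": 0,"fingers": 50}
    - {"x": 0,"y": 0,"z": -15,"ax": 0,"ay": 0,"az": 0,"fingers": 50}
    - {"x": 0,"y": 0,"z": -30,"ax": 0,"ay": 0,"az": 0,"fingers": 50}
    - {"x": 0,"y": 0,"z": -40,"ax": 0,"ay": 0,"az": 0,"fingers": 50}
    - {"x": 0,"y": 0,"z": -5,"ax": 0,"ay": 0,"az": 3.3,"fingers": 50}
    - {"x": 0,"y": 0,"z": 0,"ax": 0,"ay": 0,"az": 3.3,"fingers": 50}
    - {"x": 15,"y": -27,"z": 0,"ax": 0,"ay": 0,"az": 0,"fingers": 50}
    - {"x": 20,"y": -36,"z": 0,"ax": 0,"ay": 0,"az": 0,"fingers": 50}

```text
t: 19.8
eef_pos: [0.5502, 0.073, 0.0925]
tool_rot: [0.0, 0.998, 0.062, -0.0]
contact_force: [0.8, 0.0, -3.1]
gripper_width: 0.678
grasp_force: 86.7
```

>>> jog_arm:
  rows:
    - {"x": 20,"y": -36,"z": 0,"ax": 0,"ay": 0,"az": 0,"fingers": 50}
    - {"x": 20,"y": -36,"z": 0,"ax": 0,"ay": 0,"az": 0,"fingers": 50}
    - {"x": 20,"y": -36,"z": 0,"ax": 0,"ay": 0,"az": 0,"fingers": 50}
    - {"x": 12,"y": -22,"z": 0,"ax": 0,"ay": 0,"az": 0,"fingers": 50}
    - {"x": 4,"y": -9,"z": 0,"ax": 0,"ay": 0,"az": 0,"fingers": 50}
    - {"x": 0,"y": 0,"z": 0,"ax": 0,"ay": 0,"az": 0,"fingers": 50}
    - {"x": 0,"y": 0,"z": 0,"ax": 0,"ay": 0,"az": 0,"fingers": 50}
    - {"x": 0,"y": 0,"z": 0,"ax": 0,"ay": 0,"az": 0,"fingers": 50}

```text
t: 20.6
eef_pos: [0.6078, 0.2197, 0.0923]
tool_rot: [0.0, 0.998, 0.063, -0.0]
contact_force: [-0.3, -0.8, -2.5]
gripper_width: 0.679
grasp_force: 86.7
```

```bash
python3 go.py .609 .2226 .055 -82.6
```

```text
shift now-axes [ 1.6 -2.7 37.3] target-axes [ 1.6 -2.7 37.3] turn [ 0.04  0.03 -0.13]
t 20.6 pos [0.6078 0.2197 0.0923] F [-0.3 -0.8 -2.5] w 58.0 g 86.7 q [-1.01  0.75  0.84  1.78 -0.68  0.93 -1.32]
```

>>> jog_arm:
  rows:
    - {"x": 1.6,"y": -2.7,"z": 0,"ax": 0,"ay": 0,"az": -0.1,"fingers": 50}
    - {"x": 0,"y": 0,"z": 10,"ax": 0,"ay": 0,"az": 0,"fingers": 50}
    - {"x": 0,"y": 0,"z": 15,"ax": 0,"ay": 0,"az": 0,"fingers": 50}
    - {"x": 0,"y": 0,"z": 12,"ax": 0,"ay": 0,"az": 0,"fingers": 50}
    - {"x": 0,"y": 0,"z": 5,"ax": 0,"ay": 0,"az": 0,"fingers": 50}
    - {"x": 0,"y": 0,"z": 0,"ax": 0,"ay": 0,"az": 0,"fingers": 50}
    - {"x": 0,"y": 0,"z": 0,"ax": 0,"ay": 0,"az": 0,"fingers": 50}
    - {"x": 0,"y": 0,"z": 0,"ax": 0,"ay": 0,"az": 0,"fingers": 50}

```text
t: 21.4
eef_pos: [0.6099, 0.2251, 0.0506]
tool_rot: [-0.0, 0.998, 0.066, 0.0]
contact_force: [1.1, 0.0, -3.1]
gripper_width: 0.676
grasp_force: 86.6
```

```bash
python3 go.py .609 .2226 .0275 -82.6;  python3 -c "
from h import *
save(cam('scene'),'over.png',(210,170,360,282),5)"
```

```text
shift now-axes [-1.2  2.3 23.1] target-axes [-1.2  2.3 23.1] turn [-0.01 -0.05  0.13]
t 21.4 pos [0.6099 0.2251 0.0506] F [ 1.1  0.  -3.1] w 57.7 g 86.6 q [-0.98  0.8   0.79  1.79 -0.73  0.87 -1.29]
```

View pics/over.png

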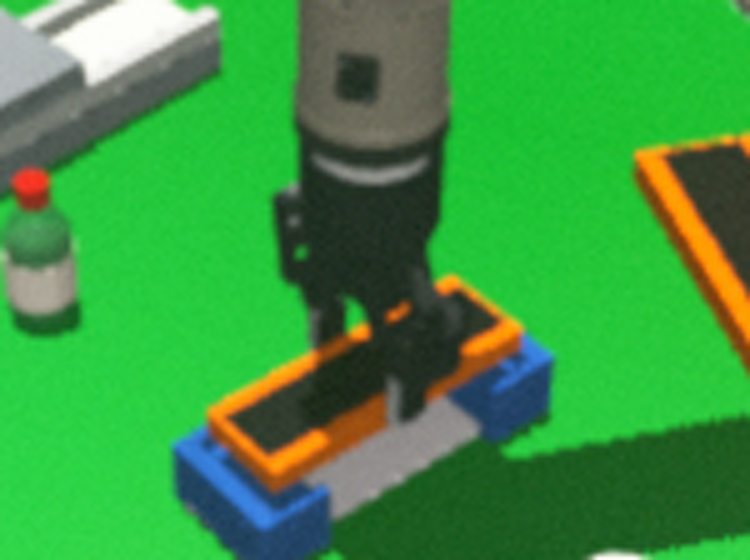

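The plate is poised over both saddles, from (270,470) to (500,320). I'll make a small correction and let it settle.

>>> jog_arm:
  rows:
    - {"x": -1,"y": 2,"z": 0,"ax": 0,"ay": 0,"az": 0,"fingers": 50}
    - {"x": 0,"y": 0,"z": 2,"ax": 0,"ay": 0,"az": 0,"fingers": 50}
    - {"x": 0,"y": 0,"z": 2,"ax": 0,"ay": 0,"az": 0,"fingers": 50}
    - {"x": 0,"y": 0,"z": 2,"ax": 0,"ay": 0,"az": 0,"fingers": 50}
    - {"x": 0,"y": 0,"z": 0,"ax": 0,"ay": 0,"az": 0,"fingers": 50}
    - {"x": 0,"y": 0,"z": 0,"ax": 0,"ay": 0,"az": 0,"fingers": 50}
    - {"x": 0,"y": 0,"z": 0,"ax": 0,"ay": 0,"az": 0,"fingers": 50}
    - {"x": 0,"y": 0,"z": 0,"ax": 0,"ay": 0,"az": 0,"fingers": 50}

```text
t: 22.25
eef_pos: [0.6088, 0.223, 0.0442]
tool_rot: [-0.0, 0.998, 0.066, 0.0]
contact_force: [-0.3, 1.2, -3.8]
gripper_width: 0.679
grasp_force: 86.6
```

```bash
python3 go.py .609 .2226 .0275 -82.6; python3 -c "
from m2 import *
t=cam('top')
k=contour(t,(5,150,100),(20,255,255),(135,105,200,205)); A=ray(t,k,.0445+.0025+.016)
print(cv2.minAreaRect((A[:,:2]*1000).astype(np.float32)))"
```

```text
shift now-axes [ 0.2  0.4 16.7] target-axes [ 0.2  0.4 16.7] turn [-0.   -0.01  0.14]
t 22.25 pos [0.6088 0.223  0.0442] F [-0.3  1.2 -3.8] w 58.0 g 86.6 q [-0.97  0.8   0.78  1.79 -0.73  0.86 -1.28]
((607.7855224609375, 221.827880859375), (180.10125732421875, 61.451751708984375), 6.839024543762207)
```

>>> jog_arm:
  rows:
    - {"x": 0.5,"y": 0,"z": 3,"ax": 0,"ay": 0,"az": 0,"fingers": 50}
    - {"x": 0,"y": 0,"z": 3,"ax": 0,"ay": 0,"az": 0,"fingers": 50}
    - {"x": 0,"y": 0,"z": 3,"ax": 0,"ay": 0,"az": 0,"fingers": 50}
    - {"x": 0,"y": 0,"z": 2,"ax": 0,"ay": 0,"az": 0,"fingers": 50}
    - {"x": 0,"y": 0,"z": 1,"ax": 0,"ay": 0,"az": 0,"fingers": 50}
    - {"x": 0,"y": 0,"z": 1,"ax": 0,"ay": 0,"az": 0,"fingers": 50}
    - {"x": 0,"y": 0,"z": 0,"ax": 0,"ay": 0,"az": 0,"fingers": 50}
    - {"x": 0,"y": 0,"z": 0,"ax": 0,"ay": 0,"az": 0,"fingers": 50}

```text
t: 23.1
eef_pos: [0.6092, 0.223, 0.0312]
tool_rot: [-0.0, 0.998, 0.066, 0.0]
contact_force: [-0.0, 0.5, -2.1]
gripper_width: 0.683
grasp_force: 86.6
```

>>> jog_arm:
  rows:
    - {"x": 0,"y": 0,"z": 1,"ax": 0,"ay": 0,"az": 0,"fingers": 50}
    - {"x": 0,"y": 0,"z": 0.7,"ax": 0,"ay": 0,"az": 0,"fingers": 50}
    - {"x": 0,"y": 0,"z": 0.5,"ax": 0,"ay": 0,"az": 0,"fingers": 50}
    - {"x": 0,"y": 0,"z": 0.5,"ax": 0,"ay": 0,"az": 0,"fingers": 50}
    - {"x": 0,"y": 0,"z": 0.4,"ax": 0,"ay": 0,"az": 0,"fingers": 50}
    - {"x": 0,"y": 0,"z": 0,"ax": 0,"ay": 0,"az": 0,"fingers": 50}
    - {"x": 0,"y": 0,"z": 0,"ax": 0,"ay": 0,"az": 0,"fingers": 50}
    - {"x": 0,"y": 0,"z": 0,"ax": 0,"ay": 0,"az": 0,"fingers": 50}

```text
t: 23.9
eef_pos: [0.6092, 0.223, 0.028]
tool_rot: [-0.0, 0.998, 0.066, 0.0]
contact_force: [-0.1, -0.4, -2.3]
gripper_width: 0.68
grasp_force: 86.7
```

>>> jog_arm:
  rows:
    - {"x": 0,"y": 0,"z": 0.5,"ax": 0,"ay": 0,"az": 0,"fingers": 50}
    - {"x": 0,"y": 0,"z": 0,"ax": 0,"ay": 0,"az": 0,"fingers": 50}
    - {"x": 0,"y": 0,"z": 0.5,"ax": 0,"ay": 0,"az": 0,"fingers": 50}
    - {"x": 0,"y": 0,"z": 0,"ax": 0,"ay": 0,"az": 0,"fingers": 50}
    - {"x": 0,"y": 0,"z": 0.3,"ax": 0,"ay": 0,"az": 0,"fingers": 50}
    - {"x": 0,"y": 0,"z": 0,"ax": 0,"ay": 0,"az": 0,"fingers": 50}
    - {"x": 0,"y": 0,"z": 0,"ax": 0,"ay": 0,"az": 0,"fingers": 50}
    - {"x": 0,"y": 0,"z": 0,"ax": 0,"ay": 0,"az": 0,"fingers": 50}

```text
t: 24.7
eef_pos: [0.6092, 0.223, 0.028]
tool_rot: [-0.0, 0.998, 0.066, -0.0]
contact_force: [-5.4, -0.3, 11.2]
gripper_width: 0.681
grasp_force: 88.3
```

The plate is seated on the floors. I'll release and retreat.

>>> jog_arm:
  rows:
    - {"x": 0,"y": 0,"z": -0.5,"ax": 0,"ay": 0,"az": 0,"fingers": 50}
    - {"x": 0,"y": 0,"z": 0,"ax": 0,"ay": 0,"az": 0,"fingers": 85}
    - {"x": 0,"y": 0,"z": 0,"ax": 0,"ay": 0,"az": 0,"fingers": 85}
    - {"x": 0,"y": 0,"z": 0,"ax": 0,"ay": 0,"az": 0,"fingers": 85}
    - {"x": 0,"y": 0,"z": 0,"ax": 0,"ay": 0,"az": 0,"fingers": 85}
    - {"x": 0,"y": 0,"z": 0,"ax": 0,"ay": 0,"az": 0,"fingers": 85}
    - {"x": 0,"y": 0,"z": -10,"ax": 0,"ay": 0,"az": 0,"fingers": 85}
    - {"x": 0,"y": 0,"z": -30,"ax": 0,"ay": 0,"az": 0,"fingers": 85}

```text
t: 25.5
eef_pos: [0.6073, 0.2227, 0.0657]
tool_rot: [0.001, 0.998, 0.066, -0.002]
contact_force: [-0.2, 0.7, 0.1]
gripper_width: 0.992
grasp_force: 0.0
```

>>> jog_arm:
  rows:
    - {"x": 0,"y": 0,"z": -40,"ax": 0,"ay": 0,"az": 0,"fingers": 85}
    - {"x": 0,"y": 0,"z": -45,"ax": 0,"ay": 0,"az": 0,"fingers": 85}
    - {"x": 0,"y": 40,"z": -30,"ax": 0,"ay": 0,"az": 0,"fingers": 85}
    - {"x": 0,"y": 45,"z": 0,"ax": 0,"ay": 0,"az": 0,"fingers": 85}
    - {"x": 0,"y": 45,"z": 0,"ax": 0,"ay": 0,"az": 0,"fingers": 85}
    - {"x": 0,"y": 40,"z": 0,"ax": 0,"ay": 0,"az": 0,"fingers": 85}
    - {"x": 0,"y": 0,"z": 0,"ax": 0,"ay": 0,"az": 0,"fingers": 85}
    - {"x": 0,"y": 0,"z": 0,"ax": 0,"ay": 0,"az": 0,"fingers": 85}

```text
t: 26.3
eef_pos: [0.6316, 0.053, 0.183]
tool_rot: [-0.0, 0.998, 0.064, 0.0]
contact_force: [0.5, 1.1, 0.4]
gripper_width: 0.997
grasp_force: 0.0
```

```bash
python3 -c "
from m2 import *
t=cam('top')
k=contour(t,(5,150,100),(20,255,255),(135,105,200,205)); A=ray(t,k,.046)
print(cv2.minAreaRect((A[:,:2]*1000).astype(np.float32)))
s=cam('scene')
cv2.imwrite('pics/end.png',np.hstack([cv2.resize(t['pixels'][105:205,130:210],(400,500)),cv2.resize(s['pixels'][200:300,230:310],(400,500))])[:,:,::-1])"; python3 go.py
```

```text
((649.3047485351562, 228.26849365234375), (100.62812042236328, 61.842288970947266), 5.470004558563232)
t 26.4 pos [0.6315 0.0559 0.1823] F [-0.1  0.1  0.8] w 85.1 g 0.0 q [-0.81  0.62  0.92  1.75 -0.57  1.06 -1.13]
```

View pics/end.png

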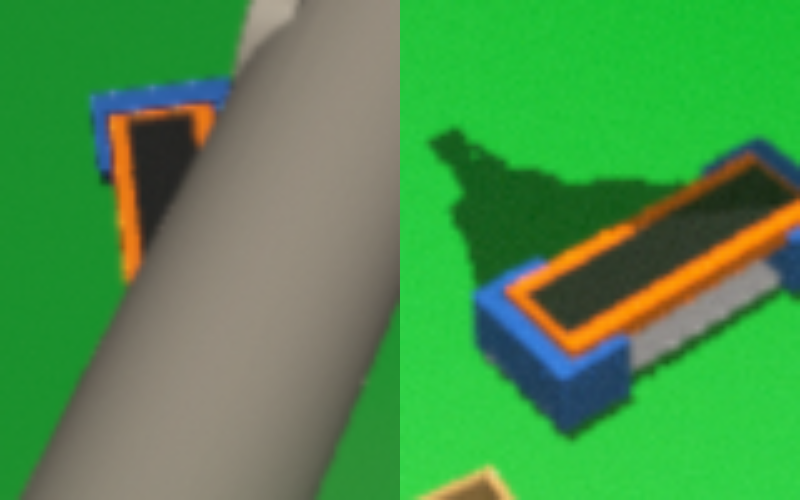

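The scene half shows the far end in its saddle at (560,320) and the near end inside its saddle walls at (770,180). The plate lies level and the robot is clear of it.

```bash
python3 -c "
from station import bot
print(bot.hand_in())"
```

```text
the job is handed in; nothing more can be done
None
```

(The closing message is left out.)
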